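# Put the paint-bin flip markers right

### The job

Each of the three paint bins carries a flip marker on its front: the plain face up means stocked, the ring face up means empty, refill. Two markers are out of date: flip each of those over its pivot gently with a fingertip, without pinching it, and lay it down flat, so that the empty bin shows the ring and both bins that hold paint show the plain face. Leave the marker that is already right, the paint and everything else on the table as they are.

Things in the scene. Friction and masses are not known exactly. Their poses are not given: they have to be found in the camera images.
- bin_a: Stocked: the two pots pot_0 and pot_1 stand in it. Fixed blue hopper-front bin, 170 deep (its x), 110 wide (its y), 87 high, walls 3, front wall 52 high; the three look alike. Origin: centre of its underside; x points to its back, away from the robot, y to the robot's left, z up. A bracket on its front carries its flip marker.
- pin_a (a point): Middle of bin_a's marker hinge pin: 115 in front of the bin's origin (its -x), 104 above the table, axes as the bin's, pin along x. Below it a dark steel shelf plate, 57 along the pin, reaching 28 to each side in y, top 99.5 above the table, on which the marker lies. Ears at the pin's ends (x = 24 either way) rise 7 above the pin.
- flag_a (a joint): Angle of its marker, a white paddle 40 wide along the pin, 4 thick, reaching 60 from the pin. 0: flat, to the bin's +y side, plain face up; grows as the free edge rises over the top; pi/2: upright; pi: flat to the -y side, ring face up (black ring 34 across). Flat, it overhangs the shelf by 32. 25 g; hinge friction 0.014 N m keeps it where it is left: some 0.4 N at the edge turns it.
- edge_a (a point): Middle of the free edge (rolled, 6 thick) of bin_a's marker, 60 from the pin; it turns with the marker, its y axis points from the pin to the edge.
- bin_b: Empty: nothing is in it. Fixed blue hopper-front bin, 170 deep (its x), 110 wide (its y), 87 high, walls 3, front wall 52 high; the three look alike. Origin: centre of its underside; x points to its back, away from the robot, y to the robot's left, z up. A bracket on its front carries its flip marker.
- pin_b (a point): Middle of bin_b's marker hinge pin: 115 in front of the bin's origin (its -x), 104 above the table, axes as the bin's, pin along x. Below it a dark steel shelf plate, 57 along the pin, reaching 28 to each side in y, top 99.5 above the table, on which the marker lies. Ears at the pin's ends (x = 24 either way) rise 7 above the pin.
- flag_b (a joint): Angle of its marker, a white paddle 40 wide along the pin, 4 thick, reaching 60 from the pin. 0: flat, to the bin's +y side, plain face up; grows as the free edge rises over the top; pi/2: upright; pi: flat to the -y side, ring face up (black ring 34 across). Flat, it overhangs the shelf by 32. 25 g; hinge friction 0.014 N m keeps it where it is left: some 0.4 N at the edge turns it.
- edge_b (a point): Middle of the free edge (rolled, 6 thick) of bin_b's marker, 60 from the pin; it turns with the marker, its y axis points from the pin to the edge.
- bin_c: Stocked: the two bottles paint_0 and paint_1 stand in it. Fixed blue hopper-front bin, 170 deep (its x), 110 wide (its y), 87 high, walls 3, front wall 52 high; the three look alike. Origin: centre of its underside; x points to its back, away from the robot, y to the robot's left, z up. A bracket on its front carries its flip marker.
- pin_c (a point): Middle of bin_c's marker hinge pin: 115 in front of the bin's origin (its -x), 104 above the table, axes as the bin's, pin along x. Below it a dark steel shelf plate, 57 along the pin, reaching 28 to each side in y, top 99.5 above the table, on which the marker lies. Ears at the pin's ends (x = 24 either way) rise 7 above the pin.
- flag_c (a joint): Angle of its marker, a white paddle 40 wide along the pin, 4 thick, reaching 60 from the pin. 0: flat, to the bin's +y side, plain face up; grows as the free edge rises over the top; pi/2: upright; pi: flat to the -y side, ring face up (black ring 34 across). Flat, it overhangs the shelf by 32. 25 g; hinge friction 0.014 N m keeps it where it is left: some 0.4 N at the edge turns it.
- edge_c (a point): Middle of the free edge (rolled, 6 thick) of bin_c's marker, 60 from the pin; it turns with the marker, its y axis points from the pin to the edge.
- pot_0: Loose clear screw-lid paint pot, 42 across, 60 high, standing in bin_a. Origin: centre of its underside.
- pot_1: Loose clear screw-lid paint pot, 42 across, 60 high, standing in bin_a. Origin: centre of its underside.
- paint_0: Loose white paint bottle, 36 across, 88 high, standing in bin_c. Origin: centre of its underside.
- paint_1: Loose white paint bottle, 36 across, 88 high, standing in bin_c. Origin: centre of its underside.
- tape: Loose roll of tape lying flat, 90 across, 24 high. Origin: centre of its underside.
- brush: Loose flat brush lying on the table, 190 long along its x, 42 wide, 20 high. Origin: under its middle.
- water_jar: Loose open glass, 72 across, 85 high. Origin: centre of its underside.
- coffee: Loose lidded paper coffee cup, 83 across, 120 high. Origin: centre of its underside.
- small_jar: Loose small jar, 38 across, 42 high, standing between two bins. Origin: centre of its underside.
- tube: Loose paint tube lying between two bins, 104 long along its x, 32 wide, 16 high. Origin: under its middle.
- knife: Loose palette knife lying on the table, 200 long along its x, 22 wide, 12 high. Origin: under its middle.
Mind the look-alikes: they are no part of the job. What is shaped like the coffee but green or turquoise is not meant.

How it is judged:
By the outcome, as a careful person would: the job done as asked, in the order asked, and still so for the second after the job is handed in, with the robot touching nothing.
It also fails if it takes over 45 s, if anything falls off the work surface, if the arm or the gripper's body presses on something with over 40 N, if the wrist force passes 120 N, or if a joint passes its speed limit or range.

### The arm

A 6-joint arm with a two-finger parallel gripper is mounted at the origin on the work surface. World frame = base frame: x ahead of the robot, y to its left, z up, the work surface at z = 0. Lengths are in m, angles in rad, forces in N, time in s.
With the tool pointing down it reaches from about 0.375 to 0.9 m from the base axis. Payload 3.1 kg.
Tool frame: the origin (TCP) lies on the centre line of the jaws, within the pads' length; the fingertips stand 8 mm ahead of it and the grasp point (between the pads) lies 11 mm behind it; z points along the fingers, y is the line along which they close (so a half turn about z gives the same grasp; the last joint's range is limited). The gripper opens to 85 mm and grips with 20 to 120 N. Pads are 22 mm wide; open, the fingers measure 114 mm over their backs; the gripper's body (76 mm by 85 mm) begins 54 mm behind the grasp point. The pads swing forward as they close: fully open they stand 13 mm farther back than shut.
Start: joints at [-1.484, 0.527, 1.433, -0, 1.181, -0.178], TCP at [0.164, -0.603, 0.239] pointing down, gripper open.
Joint ranges: [-3.08, 3.08], [-0.75, 2.2], [0.22, 2.44], [-1.43, 4.57], [0, 2.65], [-2.85, 2.85]. Speed limits (rad/s): [2.79, 2.79, 3.14, 3.14, 3.14, 3.14].

### API

Orientations are given as a unit quaternion [x, y, z, w].
In Python, from station import * gives the robot as it stands.
- The arm moves only by the tool play_rows, never from a script. Its argument "rows" is a list of rows, each a list of 3 entries, a list of its own where there are three numbers: the turn, a rotation vector about the tool's x, y, z in degrees, then the shift along the tool's x, y, z in mm, then the closure, from 0 (fully open) to 1 (shut). In form: [[[ax, ay, az], [dx, dy, dz], jaw], ...]. A call has 1 to 12 rows; each row shifts and turns the commanded pose from where the row before left it, along the tool's axes as they then stand; what a row does not reach is not made up. A row lasts 1/12 s, in which the tool goes at most 41.7 mm and 7.16 degrees, less where a joint would pass 70% of its speed; a pose out of reach is approached as far as the arm can. A call with a gripper value outside its range is refused whole. The fingers move at their own pace and stop on an object; "grip_force" is the grip in N (left out, the last holds). Time passes only in rows, so rows that do not move let the fingers close. It gives the time, the measured TCP pose, the force, the opening and the grip force at its end, in the units of the state.
- sense(): the state, without advancing time (a new reading comes with each control period).
- snapshot(name): name is "side" or "top"; returns (picture, depth): 400x640x3 uint8, red, green, blue; 400x640 float32, m along the optical axis (not along the pixel's ray), 0 where there is no reading.
- get_calibration(name): a dict with "vfov" (degrees; the focal length in pixels is half the picture's height over the tangent of half this angle, whatever the lens; pixels are square), "cx", "cy" (the principal point, pixels), "k1" (the pictures are not rectified: a ray, as slopes to the right and down, at radius r is drawn at 1 + k1 r^2 times it, then the intrinsics apply), "xyz" and "attitude" of the camera in the world. Camera axes: x right, y down, z forward; pixel columns grow to the right and rows downward; lengths in m; the calibration is good to about 2 mm. A picture is of the moment at which its call begins. get_calibration takes no time and is no camera call.
- sign_off(): hands the job in; it is judged then, once.
The state is a dict: "t": time; "q": joint angles; "qd": joint speeds; "tau": joint torques, N m; "tcp_pos": TCP position; "tool_rot": TCP orientation; "force": force on the tool from outside, world axes, zero at the start; "ft_torque": the same for the moment, N m; "finger_gap": opening from 0.0 (shut) to 1.0 (fully open); "gripper_force": force on a finger pad.
Only numpy, scipy, OpenCV 4.12 (cv2) and the standard library are available. Lean on these libraries where they do the work, as an engineer would, in place of code of your own. Each camera call takes 0.05 s, during which the arm holds its last target. There are 200 camera calls.

## Working session

There is one attempt and no reset: what is moved stays moved. The work goes in short steps, Python scripts to look and compute and a tool call to move; the robot and the scene stay as the last step left them, time stands still between calls to the robot, and variables do not carry over. Pictures are saved under pics/ and viewed, at most 10 in all, crops included, and the job is handed in when it is done.

Besides the shell and the picture viewer there is one more tool, called as name(argument=value, ...), one argument or row to a line, values as JSON. play_rows: Moves the arm, as the interface text tells. Its arguments: {"type":"object","properties":{"rows":{"type":"array","items":{"type":"array"}},"grip_force":{"type":"number"}},"required":["rows"]}

```bash
mkdir -p pics; cat > h.py <<'E'
from station import *
import numpy as np, cv2
from scipy.spatial.transform import Rotation as R
def cam(n):
    c=get_calibration(n); f=200/np.tan(np.radians(c['vfov'])/2)
    a=np.array(c['attitude']); M=R.from_quat(a).as_matrix() if a.size==4 else a.reshape(3,3)
    return c,f,M
def cloud(n,d):
    c,f,M=cam(n)
    v,u=np.mgrid[0:400,0:640]; x=(u-c['cx'])/f; y=(v-c['cy'])/f
    a,b=x.copy(),y.copy()
    for _ in range(8):
        s=1+c['k1']*(a*a+b*b); a,b=x/s,y/s
    P=np.stack([a*d,b*d,d],-1)@M.T+np.array(c['xyz'])
    P[d==0]=np.nan
    return P
E
python3 - <<'E'
from h import *
for n in ['top','side']:
    print(get_calibration(n))
    p,d=snapshot(n); np.save(n+'_d.npy',d); np.save(n+'_p.npy',p)
    cv2.imwrite(f'pics/{n}0.png',p[:,:,::-1])
s=sense(); print(s['tcp_pos'],s['tool_rot'],s['t'])
E
```

```text
{'vfov': 42.39759329822462, 'cx': 316.0541572979615, 'cy': 200.87829464407528, 'k1': -0.12425235206094613, 'xyz': array([0.43960698, 0.03368877, 1.47446033]), 'attitude': array([ 0.71016161, -0.70356814,  0.01849318, -0.017899  ])}
{'vfov': 45.06075466965473, 'cx': 326.35442743026766, 'cy': 210.18423976501393, 'k1': -0.02791704263516008, 'xyz': array([-0.04989221,  0.78606244,  0.95559113]), 'attitude': array([-0.27898495,  0.87018533, -0.38409633,  0.13196555])}
[ 0.1641638  -0.60241799  0.2384613 ] [ 9.91180222e-01  1.32517443e-01  6.26680797e-05 -9.43599751e-04] 0.1
```

View pics/top0.png

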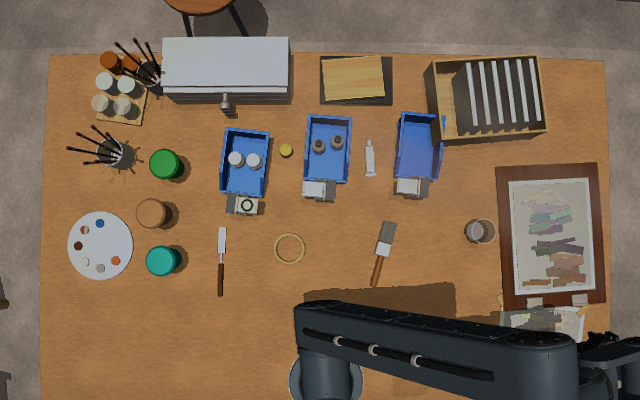

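View pics/side0.png

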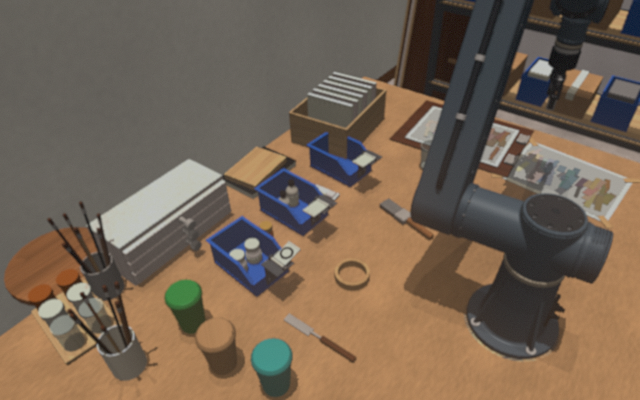

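The top view shows bottles in the left bin (bin_c), whose marker has the ring up at (247,206). The middle bin (bin_a, pots) shows plain at (315,189), and the right, empty bin (bin_b) shows plain at (408,186). So b and c need flipping. Next I measure the markers.

```bash
python3 - <<'E'
from h import *
p=np.load('top_p.npy');P=cloud('top',np.load('top_d.npy'))
cr=p[100:225,210:460]; cv2.imwrite('pics/crop0.png',cv2.resize(cr[:,:,::-1],None,fx=3.2,fy=3.2,interpolation=cv2.INTER_CUBIC))
Z=P[...,2]
hsv=cv2.cvtColor(p,cv2.COLOR_RGB2HSV)
for nm,(u0,u1,v0,v1) in dict(c=(215,275,188,222),a=(295,345,172,206),b=(385,440,170,205)).items():
    sl=np.s_[v0:v1,u0:u1]
    z=Z[sl]; h=hsv[sl]
    m=(z>.09)&(z<.125)&(h[...,1]<90)
    w=m&(h[...,2]>140)
    for k,mm in (('all',m),('white',w)):
        q=P[sl][mm]; r=cv2.minAreaRect((q[:,:2]*1000).astype(np.float32))
        print(nm,k,mm.sum(),'z',np.median(q[:,2]).round(4),'rect',np.round(r[0]),np.round(r[1]),round(r[2],1),'mean',q.mean(0).round(4))
# blue rims of bins: height ~87
for nm,(u0,u1,v0,v1) in dict(c=(215,275,120,205),a=(298,356,108,190),b=(388,450,105,185)).items():
    sl=np.s_[v0:v1,u0:u1]; h=hsv[sl]; m=(h[...,0]>100)&(h[...,0]<125)&(h[...,1]>140)&(Z[sl]>.02)&(Z[sl]<.1)
    q=P[sl][m]; r=cv2.minAreaRect((q[:,:2]*1000).astype(np.float32)); print(nm,np.round(r[0]),np.round(r[1]),round(r[2],1), q[:,2].max())
E
```

```text
c all 593 z 0.109 rect [501. 230.] [86. 56.] 83.5 mean [0.501  0.2331 0.1088]
c white 230 z 0.1139 rect [503. 217.] [60. 50.] 84.4 mean [0.4985 0.218  0.114 ]
a all 611 z 0.1061 rect [543.  27.] [87. 56.] 86.1 mean [0.5426 0.0238 0.1054]
a white 335 z 0.1084 rect [547.  34.] [72. 50.] 84.9 mean [0.5427 0.0401 0.1084]
b all 603 z 0.1058 rect [ 554. -225.] [89. 56.] 84.7 mean [ 0.553  -0.2273  0.1053]
b white 315 z 0.1084 rect [ 558. -213.] [64. 51.] 85.4 mean [ 0.5535 -0.2115  0.1082]
c [617. 232.] [123. 176.] 83.1 0.09628076106564576
a [657.   4.] [119. 176.] 86.2 0.09627742725766941
b [ 698. -254.] [122. 118.] 84.7 0.09613340677679427
```

View pics/crop0.png

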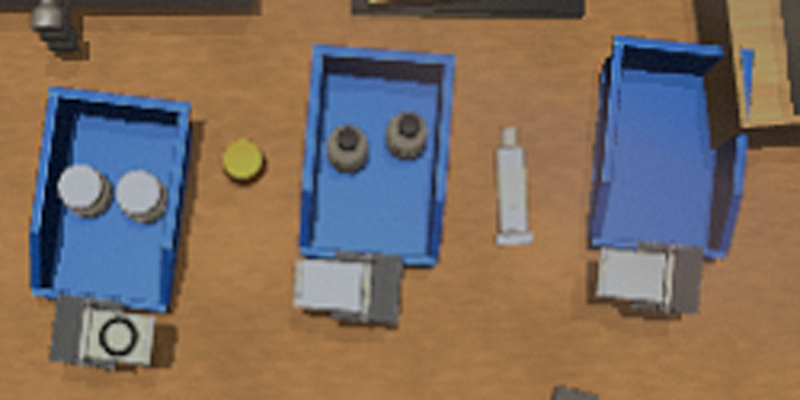

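c's marker lies to -y with the ring up. a and b lie to +y with the plain face up. Pin estimates: b (0.552,-0.242), yaw -5.3°; c (0.503,0.246), yaw -6.5°. My plan is to shut the fingers, pitch the tool 45° forward and align it with the bin. Then I can slide the tip under the overhang from the front and carry it over in an arc.

play_rows(
  rows=[
    [[0, 0, 6.9], [0, 0, 0], 1],
    [[0, 0, 6.9], [0, 0, 0], 1],
    [[0, 0, 6.9], [0, 0, 0], 1],
    [[0, 6.5, 0], [0, 0, 0], 1],
    [[0, 6.5, 0], [0, 0, 0], 1],
    [[0, 6.5, 0], [0, 0, 0], 1],
    [[0, 6.5, 0], [0, 0, 0], 1],
    [[0, 6.5, 0], [0, 0, 0], 1],
    [[0, 6.5, 0], [0, 0, 0], 1],
    [[0, 6, 0], [0, 0, 0], 1],
  ],
  grip_force=20,
)

```text
t: 0.93
tcp_pos: [0.1635, -0.6033, 0.2397]
tool_rot: [0.922, -0.044, 0.384, 0.019]
force: [0.7, 0.3, 0.4]
finger_gap: -0.003
gripper_force: 0.0
```

```bash
cat >> h.py <<'E'
PIN=dict(b=(np.array([.5524,-.2424,.104]),-5.3),c=(np.array([.503,.246,.104]),-6.5))
def plan(k,pts):
    """pts: tip-centre targets in pin frame mm; prints tool-frame shifts between them from the present commanded pose"""
    s=sense(); T=R.from_quat(s['tool_rot']); p,yaw=PIN[k]; B=R.from_euler('z',yaw,degrees=True)
    cur=B.inv().apply(s['tcp_pos']+T.apply([0,0,.008])-p)*1000
    print('t',round(s['t'],2),'tip in pin frame',cur.round(1),'F',np.round(s['force'],2),'err',np.degrees((B.inv()*T).as_matrix()[:,2]).round(1),'x',(B.inv()*T).as_matrix()[:,0].round(3))
    for q in pts:
        d=T.inv().apply(B.apply(np.array(q)-cur)); print(q,d.round(1)); cur=np.array(q,float)
E
python3 -c "
from h import *
plan('b',[(-70,50,130),(-70,50,-30),(-10,50,-30)])"
```

```text
t 0.93 tip in pin frame [-348.2 -395.3  130.1] F [0.69 0.28 0.36] err [ 40.7  -0.2 -40.3] x [ 0.704 -0.002  0.711]
(-70, 50, 130) [ 194.8 -446.5  195.9]
(-70, 50, -30) [-113.7   -0.2  112.6]
(-10, 50, -30) [42.2 -0.3 42.6]
```

play_rows(
  rows=[
    [[0, 0, 0], [14, -32, 14], 1],
    [[0, 0, 0], [14, -32, 14], 1],
    [[0, 0, 0], [14, -32, 14], 1],
    [[0, 0, 0], [14, -32, 14], 1],
    [[0, 0, 0], [14, -32, 14], 1],
    [[0, 0, 0], [14, -32, 14], 1],
    [[0, 0, 0], [14, -32, 14], 1],
    [[0, 0, 0], [14, -32, 14], 1],
    [[0, 0, 0], [14, -32, 14], 1],
    [[0, 0, 0], [14, -32, 14], 1],
    [[0, 0, 0], [14, -32, 14], 1],
    [[0, 0, 0], [14, -32, 14], 1],
  ],
)

```text
t: 1.93
tcp_pos: [0.4377, -0.2421, 0.2392]
tool_rot: [0.923, -0.045, 0.382, 0.018]
force: [1.0, -0.8, 0.8]
finger_gap: -0.001
gripper_force: 0.0
```

play_rows(
  rows=[
    [[0, 0, 0], [14, -32, 14], 1],
    [[0, 0, 0], [13, -30, 14], 1],
    [[0, 0, 0], [0, 0, 0], 1],
    [[0, 0, 0], [0, 0, 0], 1],
  ],
)

```text
t: 2.27
tcp_pos: [0.4827, -0.182, 0.2384]
tool_rot: [0.923, -0.041, 0.382, 0.017]
force: [-0.0, -0.6, -0.2]
finger_gap: -0.003
gripper_force: 0.0
```

```bash
python3 - <<'E'
from h import *
plan('b',[(-70,50,130),(-70,50,-30),(-10,50,-30)])
for n in ['side','top']:
    p,d=snapshot(n); np.save(n+'1_d.npy',d)
    c=p[100:300,250:450] if n=='side' else p[130:300,330:500]
    cv2.imwrite(f'pics/{n}1.png',cv2.resize(c[:,:,::-1],(500,500)))
a=np.hstack([cv2.imread('pics/side1.png'),cv2.imread('pics/top1.png')]);cv2.imwrite('pics/v1.png',cv2.resize(a,(800,400)))
E
```

```text
t 2.27 tip in pin frame [-69.3  53.7 128.7] F [-0.04 -0.63 -0.18] err [ 40.5   0.2 -40.5] x [0.708 0.002 0.707]
(-70, 50, 130) [ 0.4  3.7 -1.4]
(-70, 50, -30) [-113.     0.   113.2]
(-10, 50, -30) [42.5  0.2 42.4]
```

View pics/v1.png

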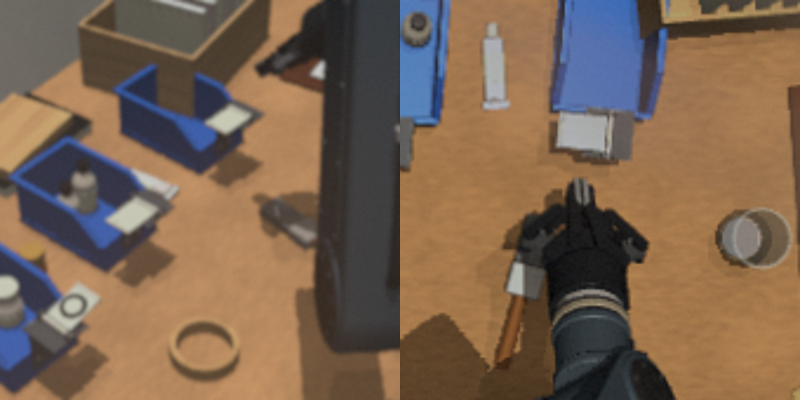

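The gripper stands in front of b's marker with fingers shut, marker at crop pixel (582,130). I'll go down and slide the tip under the overhang.

play_rows(
  rows=[
    [[0, 0, 0], [-22, 1, 22], 1],
    [[0, 0, 0], [-23, 1, 23], 1],
    [[0, 0, 0], [-23, 1, 23], 1],
    [[0, 0, 0], [-23, 0, 23], 1],
    [[0, 0, 0], [-22, 0, 22], 1],
    [[0, 0, 0], [0, 0, 0], 1],
    [[0, 0, 0], [14, 0, 14], 1],
    [[0, 0, 0], [14, 0, 14], 1],
    [[0, 0, 0], [14, 0, 14], 1],
    [[0, 0, 0], [0, 0, 0], 1],
    [[0, 0, 0], [0, 0, 0], 1],
  ],
)

```text
t: 3.28
tcp_pos: [0.5429, -0.1936, 0.1002]
tool_rot: [0.921, -0.043, 0.386, 0.017]
force: [0.0, -0.3, -0.3]
finger_gap: 0.0
gripper_force: 0.0
```

```bash
cat >> h.py <<'E'
def arc(k,side,L,ths,r=17,x=-8):
    # side=+1: from +y side over to -y ; ths in deg raised angle
    pts=[]
    for t in ths:
        a=np.radians(t); pts.append((x,side*(L*np.cos(a)+r*np.sin(a)),L*np.sin(a)-r*np.cos(a)))
    plan(k,[tuple(np.round(q,1)) for q in pts])
E
python3 - <<'E'
from h import *
arc('b',1,48,range(0,181,12),r=16)
p,d=snapshot('side'); cv2.imwrite('pics/s2.png',cv2.resize(p[110:210,290:450,::-1],(800,500),interpolation=cv2.INTER_CUBIC))
E
```

```text
t 3.28 tip in pin frame [-8.3 47.7 -9.4] F [ 0.01 -0.35 -0.32] err [ 40.8   0.  -40.2] x [ 0.702 -0.001  0.712]
(np.float64(-8.0), np.float64(48.0), np.float64(-16.0)) [-4.5 -0.3  4.8]
(np.float64(-8.0), np.float64(50.3), np.float64(-5.7)) [ 7.3 -2.3 -7.2]
(np.float64(-8.0), np.float64(50.4), np.float64(4.9)) [ 7.5 -0.1 -7.4]
(np.float64(-8.0), np.float64(48.2), np.float64(15.3)) [ 7.4  2.2 -7.3]
(np.float64(-8.0), np.float64(44.0), np.float64(25.0)) [ 6.9  4.2 -6.8]
(np.float64(-8.0), np.float64(37.9), np.float64(33.6)) [ 6.1  6.1 -6. ]
(np.float64(-8.0), np.float64(30.0), np.float64(40.7)) [ 5.1  7.9 -5. ]
(np.float64(-8.0), np.float64(20.9), np.float64(46.1)) [ 3.9  9.1 -3.8]
(np.float64(-8.0), np.float64(10.9), np.float64(49.4)) [ 2.4 10.  -2.3]
(np.float64(-8.0), np.float64(0.4), np.float64(50.6)) [ 0.9 10.5 -0.8]
(np.float64(-8.0), np.float64(-10.1), np.float64(49.6)) [-0.7 10.5  0.7]
(np.float64(-8.0), np.float64(-20.2), np.float64(46.4)) [-2.3 10.1  2.2]
(np.float64(-8.0), np.float64(-29.4), np.float64(41.2)) [-3.7  9.2  3.6]
(np.float64(-8.0), np.float64(-37.3), np.float64(34.1)) [-5.   7.9  5. ]
(np.float64(-8.0), np.float64(-43.6), np.float64(25.6)) [-6.   6.3  6. ]
(np.float64(-8.0), np.float64(-48.0), np.float64(16.0)) [-6.8  4.4  6.7]
```

View pics/s2.png

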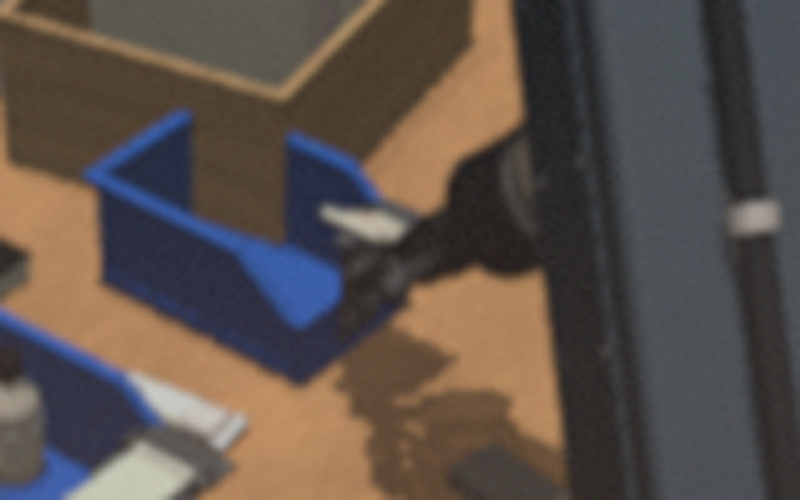

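The tip went in about 20 mm higher than planned (z -9 relative to the pin, because the descent was speed-clipped). It has wedged gently under the paddle, which is visibly tilted up at (320,205)-(410,240). I'll carry on with the arc.

play_rows(
  rows=[
    [[0, 0, 0], [6, 0, -6], 1],
    [[0, 0, 0], [6, 0, -6], 1],
    [[0, 0, 0], [6, 0, -6], 1],
    [[0, 0, 0], [7, 4, -7], 1],
    [[0, 0, 0], [6, 6, -6], 1],
    [[0, 0, 0], [5, 8, -5], 1],
    [[0, 0, 0], [4, 9, -4], 1],
    [[0, 0, 0], [2.5, 10, -2.5], 1],
    [[0, 0, 0], [1, 10.5, -1], 1],
    [[0, 0, 0], [0, 0, 0], 1],
    [[0, 0, 0], [0, 0, 0], 1],
  ],
)

```text
t: 4.25
tcp_pos: [0.5367, -0.2402, 0.1596]
tool_rot: [0.922, -0.044, 0.384, 0.016]
force: [-0.2, -0.4, -0.6]
finger_gap: -0.003
gripper_force: 0.0
```

```bash
python3 - <<'E'
from h import *
arc('b',1,48,range(96,181,12),r=16)
p,d=snapshot('side'); cv2.imwrite('pics/s3.png',cv2.resize(p[110:210,290:450,::-1],(800,500),interpolation=cv2.INTER_CUBIC))
E
```

```text
t 4.25 tip in pin frame [-10.2   0.8  49.9] F [-0.2  -0.36 -0.59] err [ 40.6   0.1 -40.4] x [ 0.705 -0.004  0.709]
(np.float64(-8.0), np.float64(10.9), np.float64(49.4)) [  1.1 -10.1   1.9]
(np.float64(-8.0), np.float64(0.4), np.float64(50.6)) [ 0.9 10.5 -0.9]
(np.float64(-8.0), np.float64(-10.1), np.float64(49.6)) [-0.7 10.5  0.7]
(np.float64(-8.0), np.float64(-20.2), np.float64(46.4)) [-2.2 10.1  2.2]
(np.float64(-8.0), np.float64(-29.4), np.float64(41.2)) [-3.6  9.2  3.6]
(np.float64(-8.0), np.float64(-37.3), np.float64(34.1)) [-5.   7.9  5. ]
(np.float64(-8.0), np.float64(-43.6), np.float64(25.6)) [-6.   6.3  6. ]
(np.float64(-8.0), np.float64(-48.0), np.float64(16.0)) [-6.8  4.4  6.8]
```

View pics/s3.png

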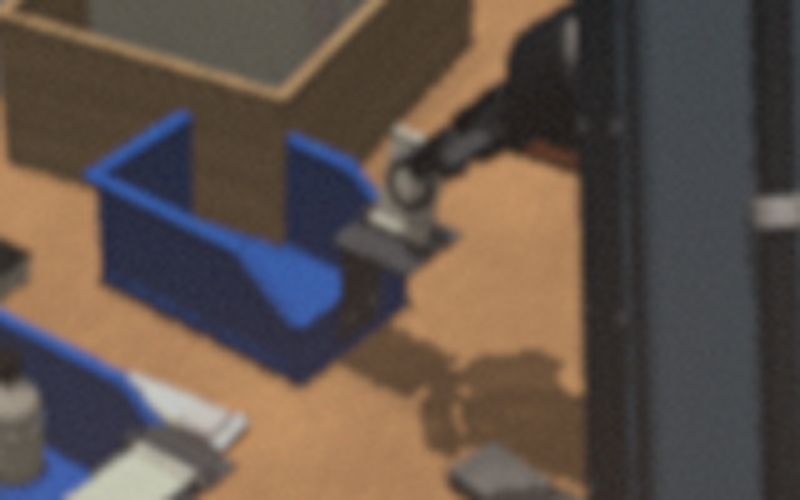

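b's marker stands up with its ring face towards the camera at (410,185). I'll continue over and down.

play_rows(
  rows=[
    [[0, 0, 0], [-0.5, 10.5, 0.5], 1],
    [[0, 0, 0], [-2, 10, 2], 1],
    [[0, 0, 0], [-3.5, 9, 3.5], 1],
    [[0, 0, 0], [-5, 8, 5], 1],
    [[0, 0, 0], [-6, 6, 6], 1],
    [[0, 0, 0], [-6.5, 4.5, 6.5], 1],
    [[0, 0, 0], [0, 0, 0], 1],
    [[0, 0, 0], [-1.4, 0, 1.4], 1],
    [[0, 0, 0], [0, 0, 0], 1],
  ],
)

```text
t: 5.05
tcp_pos: [0.5333, -0.2869, 0.1228]
tool_rot: [0.922, -0.044, 0.383, 0.015]
force: [-0.6, 0.7, -0.9]
finger_gap: 0.001
gripper_force: 0.0
```

```bash
cat >> h.py <<'E'
def flag(k,u0,u1,v0,v1,y0,y1):
    p,d=snapshot('top'); P=cloud('top',d); p0,yaw=PIN[k]
    q=R.from_euler('z',-yaw,degrees=True).apply(P.reshape(-1,3)-p0).reshape(P.shape)*1000
    m=(abs(q[...,0])<17)&(q[...,1]>y0)&(q[...,1]<y1)&(q[...,2]>-30)&(p.max(-1)>110)
    w=q[m]; print('pts',m.sum(),'fit z=a*y+b',np.polyfit(w[:,1],w[:,2],1).round(3) if m.sum()>5 else '', 'med z',np.median(w[:,2]).round(1))
    return p
E
python3 - <<'E'
from h import *
plan('b',[(-10,-48,10)])
p,d=snapshot('side'); cv2.imwrite('pics/s4.png',cv2.resize(p[110:210,290:450,::-1],(800,500),interpolation=cv2.INTER_CUBIC))
E
```

```text
t 5.05 tip in pin frame [ -9.3 -46.   13.1] F [-0.64  0.73 -0.88] err [ 40.6   0.2 -40.4] x [ 0.706 -0.004  0.709]
(-10, -48, 10) [-2.7  2.   1.7]
```

View pics/s4.png

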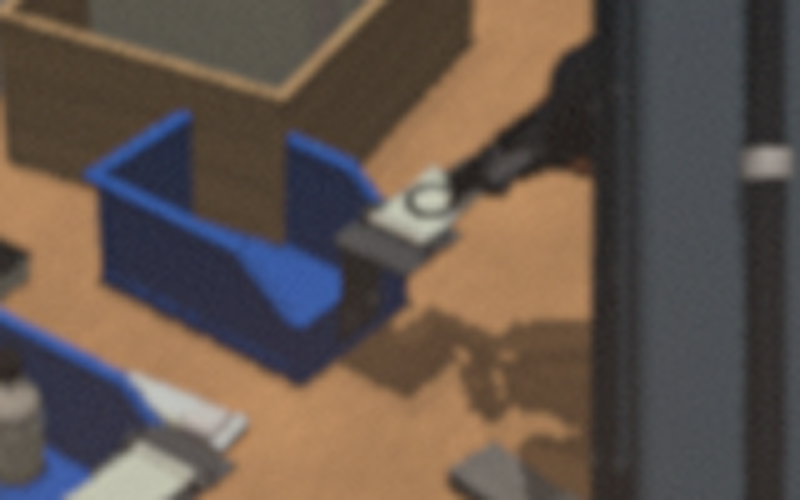

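b's marker is nearly flat with the ring up at (430,200). I'll press it down in small steps while watching the force.

play_rows(
  rows=[
    [[0, 0, 0], [-0.7, 0, 0.7], 1],
    [[0, 0, 0], [0, 0, 0], 1],
    [[0, 0, 0], [-0.7, 0, 0.7], 1],
    [[0, 0, 0], [0, 0, 0], 1],
    [[0, 0, 0], [-0.7, 0, 0.7], 1],
    [[0, 0, 0], [0, 0, 0], 1],
    [[0, 0, 0], [0, 0, 0], 1],
  ],
)

```text
t: 5.68
tcp_pos: [0.5336, -0.287, 0.1204]
tool_rot: [0.922, -0.043, 0.384, 0.016]
force: [-0.1, 0.3, -0.2]
finger_gap: -0.003
gripper_force: 0.0
```

```bash
python3 - <<'E'
from h import *
plan('b',[(-10,-48,8)])
flag('b',0,0,0,0,-58,-8); plan('b',[])
E
```

```text
t 5.68 tip in pin frame [ -9.  -46.2  10.8] F [-0.06  0.31 -0.17] err [ 40.6   0.2 -40.4] x [ 0.705 -0.003  0.709]
(-10, -48, 8) [-2.7  1.9  1.2]
pts 168 fit z=a*y+b [-0.31 -1.6 ] med z 5.5
t 5.73 tip in pin frame [ -9.  -46.2  10.8] F [0.85 0.41 0.19] err [ 40.6   0.2 -40.4] x [ 0.705 -0.003  0.709]
```

play_rows(
  rows=[
    [[0, 0, 0], [-0.7, 0, 0.7], 1],
    [[0, 0, 0], [0, 0, 0], 1],
    [[0, 0, 0], [-0.7, 0, 0.7], 1],
    [[0, 0, 0], [0, 0, 0], 1],
    [[0, 0, 0], [0, 0, 0], 1],
  ],
)

```text
t: 6.15
tcp_pos: [0.5335, -0.2871, 0.1183]
tool_rot: [0.922, -0.043, 0.384, 0.015]
force: [0.3, 0.2, -0.5]
finger_gap: 0.001
gripper_force: 0.0
```

play_rows(
  rows=[
    [[0, 0, 0], [-0.7, 0, 0.7], 1],
    [[0, 0, 0], [0, 0, 0], 1],
    [[0, 0, 0], [0, 0, 0], 1],
  ],
)

```text
t: 6.4
tcp_pos: [0.5336, -0.2871, 0.1175]
tool_rot: [0.922, -0.043, 0.384, 0.016]
force: [-0.6, 0.4, 1.6]
finger_gap: 0.0
gripper_force: 0.2
```

```bash
python3 - <<'E'
from h import *
for i in range(3): p=flag('b',0,0,0,0,-58,-8); plan('b',[])
cv2.imwrite('pics/t5.png',cv2.resize(p[150:230,370:470,::-1],(750,600),interpolation=cv2.INTER_CUBIC))
E
```

```text
pts 157 fit z=a*y+b [-0.145  1.089] med z 3.7
t 6.45 tip in pin frame [ -9.  -46.2   7.8] F [-0.31 -0.58 -0.32] err [ 40.6   0.2 -40.4] x [ 0.705 -0.003  0.709]
pts 157 fit z=a*y+b [-0.16   0.664] med z 4.3
t 6.5 tip in pin frame [ -9.  -46.2   7.8] F [0.1  0.55 0.76] err [ 40.6   0.2 -40.4] x [ 0.705 -0.003  0.709]
pts 156 fit z=a*y+b [-0.158  0.587] med z 3.8
t 6.55 tip in pin frame [ -9.  -46.2   7.8] F [ 0.3  -0.76  0.84] err [ 40.6   0.2 -40.4] x [ 0.705 -0.003  0.709]
```

play_rows(
  rows=[
    [[0, 0, 0], [-0.7, 0, 0.7], 1],
    [[0, 0, 0], [0, 0, 0], 1],
    [[0, 0, 0], [0, 0, 0], 1],
  ],
)

```text
t: 6.8
tcp_pos: [0.5337, -0.2871, 0.1172]
tool_rot: [0.922, -0.043, 0.384, 0.016]
force: [-2.8, -0.6, 5.2]
finger_gap: -0.002
gripper_force: 2.6
```

play_rows(
  rows=[
    [[0, 0, 0], [-0.7, 0, 0.7], 1],
    [[0, 0, 0], [0, 0, 0], 1],
    [[0, 0, 0], [0, 0, 0], 1],
  ],
)

```text
t: 7.05
tcp_pos: [0.5338, -0.2872, 0.117]
tool_rot: [0.922, -0.044, 0.385, 0.016]
force: [-4.3, -0.3, 8.7]
finger_gap: 0.003
gripper_force: 4.7
```

```bash
sed -i 's/abs(q\[...,0\])<17/abs(q[...,0]-9)<8/' h.py; python3 - <<'E'
from h import *
for i in range(3): p=flag('b',0,0,0,0,-58,-8); plan('b',[])
cv2.imwrite('pics/t5.png',cv2.resize(p[150:230,370:470,::-1],(750,600),interpolation=cv2.INTER_CUBIC))
E
```

```text
pts 84 fit z=a*y+b [0.017 3.211] med z 3.0
t 7.1 tip in pin frame [ -8.7 -46.3   7.3] F [-4.44  0.2   9.41] err [ 40.8   0.2 -40.3] x [ 0.703 -0.003  0.711]
pts 83 fit z=a*y+b [0.036 4.165] med z 2.9
t 7.15 tip in pin frame [ -8.7 -46.2   7.3] F [-5.    1.33  8.34] err [ 40.8   0.2 -40.3] x [ 0.703 -0.003  0.711]
pts 87 fit z=a*y+b [-0.016  2.754] med z 3.3
t 7.2 tip in pin frame [ -8.7 -46.2   7.3] F [-4.53 -0.06  9.06] err [ 40.8   0.2 -40.3] x [ 0.703 -0.003  0.711]
```

b's marker is flat: the slope is about 0 and the contact force rises to about 9 N on the stop. Now I lift straight up, back off and cross to c.

play_rows(
  rows=[
    [[0, 0, 0], [4, 0, -4], 1],
    [[0, 0, 0], [12, 0, -12], 1],
    [[0, 0, 0], [14, 0, -14], 1],
    [[0, 0, 0], [14, 0, -14], 1],
    [[0, 0, 0], [14, 0, -14], 1],
    [[0, 0, 0], [14, 0, -14], 1],
    [[0, 0, 0], [14, 0, -14], 1],
    [[-0.85, 0, 0.85], [0, 0, -16], 1],
    [[0, 0, 0], [-16, 0, -16], 1],
    [[0, 0, 0], [-16, 0, -16], 1],
    [[0, 0, 0], [0, 0, 0], 1],
  ],
)

```text
t: 8.12
tcp_pos: [0.4742, -0.2799, 0.2477]
tool_rot: [0.922, -0.054, 0.382, 0.019]
force: [0.7, 1.0, -0.7]
finger_gap: 0.001
gripper_force: 0.0
```

```bash
python3 - <<'E'
from h import *
plan('c',[(-80,-50,130),(-80,-50,-32),(-10,-50,-32)])
E
```

```text
t 8.12 tip in pin frame [  36.6 -525.7  138.1] F [ 0.7   1.05 -0.75] err [ 40.5   0.2 -40.5] x [ 0.707 -0.005  0.707]
(-80, -50, 130) [ -90.5 -475.5  -74.9]
(-80, -50, -32) [-114.6    1.   114.5]
(-10, -50, -32) [49.5 -0.1 49.5]
```

play_rows(
  rows=[
    [[0, 0, 0], [-5.6, -29.7, -4.7], 1],
    [[0, 0, 0], [-5.6, -29.7, -4.7], 1],
    [[0, 0, 0], [-5.6, -29.7, -4.7], 1],
    [[0, 0, 0], [-5.6, -29.7, -4.7], 1],
    [[0, 0, 0], [-5.6, -29.7, -4.7], 1],
    [[0, 0, 0], [-5.6, -29.7, -4.7], 1],
    [[0, 0, 0], [-5.6, -29.7, -4.7], 1],
    [[0, 0, 0], [-5.6, -29.7, -4.7], 1],
    [[0, 0, 0], [-5.6, -29.7, -4.7], 1],
    [[0, 0, 0], [-5.6, -29.7, -4.7], 1],
    [[0, 0, 0], [-5.6, -29.7, -4.7], 1],
    [[0, 0, 0], [-5.6, -29.7, -4.7], 1],
  ],
)

```text
t: 9.12
tcp_pos: [0.4374, 0.048, 0.2438]
tool_rot: [0.921, -0.053, 0.386, 0.02]
force: [0.4, -0.1, 0.4]
finger_gap: 0.0
gripper_force: 0.0
```

play_rows(
  rows=[
    [[0, 0, 0], [-5.6, -29.7, -4.7], 1],
    [[0, 0, 0], [-5.6, -29.7, -4.7], 1],
    [[0, 0, 0], [-5.6, -29.7, -4.7], 1],
    [[0, 0, 0], [-5.6, -29.7, -4.7], 1],
    [[0, 0, 0], [0, 0, 0], 1],
    [[0, 0, 0], [0, 0, 0], 1],
  ],
)

```text
t: 9.62
tcp_pos: [0.4324, 0.1196, 0.2444]
tool_rot: [0.919, -0.051, 0.391, 0.021]
force: [0.7, -1.2, -0.0]
finger_gap: 0.002
gripper_force: 0.0
```

```bash
python3 - <<'E'
from h import *
plan('c',[(-80,-50,-32),(-10,-50,-32)])
p=flag('b',0,0,0,0,-58,-8)
p=flag('c',0,0,0,0,-58,-8)
cv2.imwrite('pics/t6.png',cv2.resize(p[130:260,210:470,::-1],(800,400),interpolation=cv2.INTER_CUBIC))
E
```

```text
t 9.62 tip in pin frame [ -50.1 -133.6  134.8] F [ 0.68 -1.19 -0.03] err [ 41.3   0.2 -39.7] x [0.693 0.    0.721]
(-80, -50, -32) [-141.   -83.2   94.4]
(-10, -50, -32) [48.5  0.2 50.4]
pts 80 fit z=a*y+b [2.000e-03 3.427e+00] med z 3.1
pts 82 fit z=a*y+b [-0.238  3.351] med z 12.1
```

View pics/t6.png

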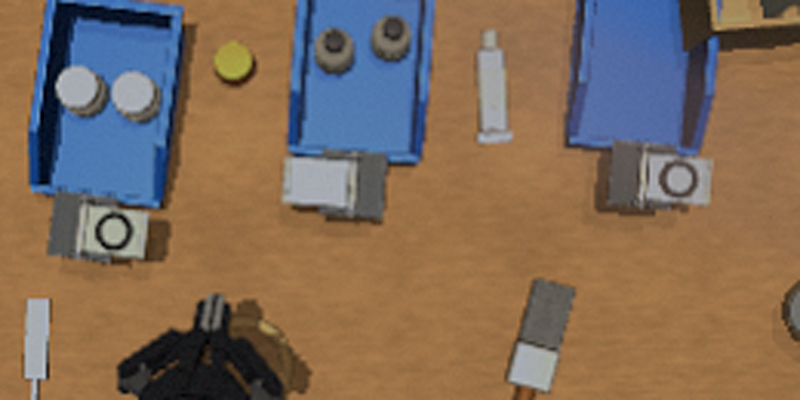

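The picture shows b done: ring up at (678,180), flat (slope 0.002). c shows its ring at (115,230), tilted up about 0.24 rad as it was at the start. The traverse was clipped, so I'll correct and then descend slower.

play_rows(
  rows=[
    [[0, 0, 0], [-4, -14, -3], 1],
    [[0, 0, 0], [-4, -14, -3], 1],
    [[0, 0, 0], [-4, -14, -3], 1],
    [[0, 0, 0], [-4, -14, -3], 1],
    [[0, 0, 0], [-4, -14, -3], 1],
    [[0, 0, 0], [-4, -14, -3], 1],
    [[0, 0, 0], [-8, 0, 8], 1],
    [[0, 0, 0], [-10, 0, 10], 1],
    [[0, 0, 0], [-10, 0, 10], 1],
    [[0, 0, 0], [-10, 0, 10], 1],
    [[0, 0, 0], [-10, 0, 10], 1],
    [[0, 0, 0], [0, 0, 0], 1],
  ],
)

```text
t: 10.72
tcp_pos: [0.414, 0.2034, 0.1693]
tool_rot: [0.92, -0.054, 0.389, 0.023]
force: [0.8, 0.0, -0.1]
finger_gap: 0.0
gripper_force: 0.0
```

```bash
python3 - <<'E'
from h import *
plan('c',[(-80,-50,-32),(-10,-50,-32)])
E
```

```text
t 10.72 tip in pin frame [-77.9 -52.4  59.8] F [ 0.85  0.02 -0.12] err [ 41.1  -0.1 -39.9] x [ 0.697 -0.002  0.717]
(-80, -50, -32) [-67.3  -2.4  62.4]
(-10, -50, -32) [48.8 -0.2 50.2]
```

play_rows(
  rows=[
    [[0, 0, 0], [-10, -0.5, 10], 1],
    [[0, 0, 0], [-10, -0.5, 10], 1],
    [[0, 0, 0], [-10, -0.5, 10], 1],
    [[0, 0, 0], [-10, -0.5, 10], 1],
    [[0, 0, 0], [-11, 0, 10], 1],
    [[0, 0, 0], [-11, 0, 10], 1],
    [[0, 0, 0], [0, 0, 0], 1],
  ],
)

```text
t: 11.3
tcp_pos: [0.4149, 0.2061, 0.0835]
tool_rot: [0.919, -0.054, 0.39, 0.023]
force: [-0.3, 0.9, -0.7]
finger_gap: 0.005
gripper_force: 0.0
```

```bash
python3 - <<'E'
from h import *
plan('c',[(-10,-50,-25)])
E
```

```text
t 11.3 tip in pin frame [-77.2 -49.6 -26. ] F [-0.27  0.94 -0.7 ] err [ 41.2  -0.1 -39.8] x [ 0.695 -0.002  0.719]
(-10, -50, -25) [47.5  0.2 47.6]
```

play_rows(
  rows=[
    [[0, 0, 0], [9.5, 0, 9.5], 1],
    [[0, 0, 0], [9.5, 0, 9.5], 1],
    [[0, 0, 0], [9.5, 0, 9.5], 1],
    [[0, 0, 0], [9.5, 0, 9.5], 1],
    [[0, 0, 0], [9.5, 0, 9.5], 1],
    [[0, 0, 0], [0, 0, 0], 1],
    [[0, 0, 0], [0, 0, 0], 1],
  ],
)

```text
t: 11.88
tcp_pos: [0.4819, 0.1986, 0.0884]
tool_rot: [0.918, -0.054, 0.392, 0.021]
force: [0.1, 0.7, 0.4]
finger_gap: -0.001
gripper_force: 0.0
```

```bash
python3 - <<'E'
from h import *
arc('c',-1,48,range(12,181,12),r=16,x=-10)
E
```

```text
t 11.88 tip in pin frame [ -9.9 -49.5 -21.2] F [0.1  0.66 0.42] err [ 41.4  -0.  -39.6] x [ 0.692 -0.004  0.722]
(np.float64(-10.0), np.float64(-50.3), np.float64(-5.7)) [ 11.1   0.8 -10.8]
(np.float64(-10.0), np.float64(-50.4), np.float64(4.9)) [ 7.7  0.1 -7.3]
(np.float64(-10.0), np.float64(-48.2), np.float64(15.3)) [ 7.5 -2.2 -7.2]
(np.float64(-10.0), np.float64(-44.0), np.float64(25.0)) [ 7.  -4.2 -6.7]
(np.float64(-10.0), np.float64(-37.9), np.float64(33.6)) [ 6.2 -6.1 -6. ]
(np.float64(-10.0), np.float64(-30.0), np.float64(40.7)) [ 5.1 -7.9 -4.9]
(np.float64(-10.0), np.float64(-20.9), np.float64(46.1)) [ 3.9 -9.1 -3.7]
(np.float64(-10.0), np.float64(-10.9), np.float64(49.4)) [  2.3 -10.   -2.3]
(np.float64(-10.0), np.float64(-0.4), np.float64(50.6)) [  0.8 -10.5  -0.8]
(np.float64(-10.0), np.float64(10.1), np.float64(49.6)) [ -0.8 -10.5   0.7]
(np.float64(-10.0), np.float64(20.2), np.float64(46.4)) [ -2.4 -10.1   2.2]
(np.float64(-10.0), np.float64(29.4), np.float64(41.2)) [-3.8 -9.2  3.6]
(np.float64(-10.0), np.float64(37.3), np.float64(34.1)) [-5.2 -7.9  4.9]
(np.float64(-10.0), np.float64(43.6), np.float64(25.6)) [-6.2 -6.3  5.9]
(np.float64(-10.0), np.float64(48.0), np.float64(16.0)) [-7.  -4.4  6.6]
```

play_rows(
  rows=[
    [[0, 0, 0], [6, 0, -6], 1],
    [[0, 0, 0], [6, 0, -6], 1],
    [[0, 0, 0], [7, 0, -7], 1],
    [[0, 0, 0], [7.5, -2, -7.5], 1],
    [[0, 0, 0], [7, -4, -6.5], 1],
    [[0, 0, 0], [6, -6, -6], 1],
    [[0, 0, 0], [5, -8, -5], 1],
    [[0, 0, 0], [4, -9, -3.5], 1],
    [[0, 0, 0], [2.5, -10, -2.5], 1],
    [[0, 0, 0], [1, -10.5, -1], 1],
    [[0, 0, 0], [0, 0, 0], 1],
    [[0, 0, 0], [0, 0, 0], 1],
  ],
)

```text
t: 12.88
tcp_pos: [0.485, 0.2486, 0.1601]
tool_rot: [0.919, -0.053, 0.391, 0.021]
force: [0.3, 0.2, 0.1]
finger_gap: -0.005
gripper_force: 0.0
```

```bash
python3 - <<'E'
from h import *
arc('c',-1,48,range(108,181,12),r=16,x=-10)
p,d=snapshot('side'); cv2.imwrite('pics/s7.png',cv2.resize(p[180:320,200:360,::-1],(640,560),interpolation=cv2.INTER_CUBIC))
E
```

```text
t 12.88 tip in pin frame [-12.4   0.6  50.5] F [0.29 0.16 0.1 ] err [ 41.3   0.1 -39.7] x [ 0.694 -0.001  0.72 ]
(np.float64(-10.0), np.float64(-0.4), np.float64(50.6)) [1.7 1.  1.7]
(np.float64(-10.0), np.float64(10.1), np.float64(49.6)) [ -0.7 -10.5   0.7]
(np.float64(-10.0), np.float64(20.2), np.float64(46.4)) [ -2.3 -10.1   2.2]
(np.float64(-10.0), np.float64(29.4), np.float64(41.2)) [-3.8 -9.2  3.6]
(np.float64(-10.0), np.float64(37.3), np.float64(34.1)) [-5.1 -7.9  4.9]
(np.float64(-10.0), np.float64(43.6), np.float64(25.6)) [-6.1 -6.3  5.9]
(np.float64(-10.0), np.float64(48.0), np.float64(16.0)) [-6.9 -4.4  6.7]
```

View pics/s7.png

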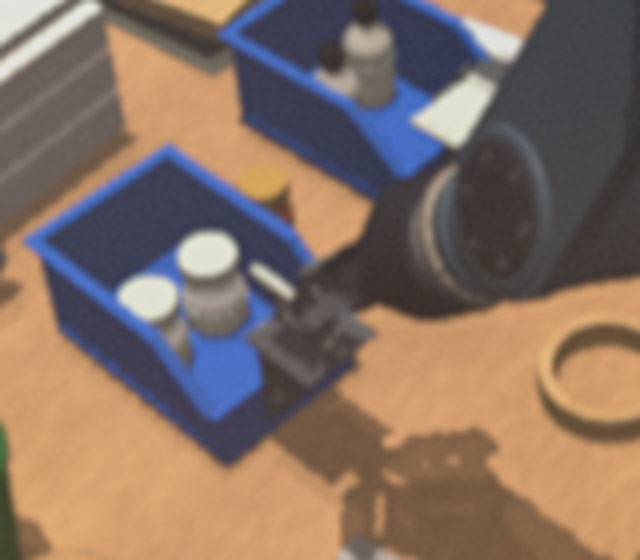

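c's marker is past upright, seen edge-on at (270,280), and the finger is behind it. I'll continue over and down.

play_rows(
  rows=[
    [[0, 0, 0], [-0.5, -10, 0.5], 1],
    [[0, 0, 0], [-2, -10, 2], 1],
    [[0, 0, 0], [-4, -9, 3.5], 1],
    [[0, 0, 0], [-5, -8, 5], 1],
    [[0, 0, 0], [-6, -6, 6], 1],
    [[0, 0, 0], [-7, -4.5, 6.5], 1],
    [[0, 0, 0], [0, 0, 0], 1],
    [[0, 0, 0], [-1.5, 0, 1.5], 1],
    [[0, 0, 0], [-1.5, 0, 1.5], 1],
    [[0, 0, 0], [0, 0, 0], 1],
    [[0, 0, 0], [0, 0, 0], 1],
  ],
)

```text
t: 13.85
tcp_pos: [0.4914, 0.2953, 0.1217]
tool_rot: [0.919, -0.053, 0.391, 0.022]
force: [-0.2, -0.2, -1.1]
finger_gap: -0.005
gripper_force: 0.0
```

```bash
python3 - <<'E'
from h import *
plan('c',[(-12,48,8)]);flag('c',0,0,0,0,8,58)
E
```

```text
t 13.85 tip in pin frame [-11.4  47.7  12.2] F [-0.15 -0.16 -1.14] err [ 41.3   0.  -39.7] x [ 0.694 -0.002  0.72 ]
(-12, 48, 8) [-3.5 -0.3  2.5]
pts 115 fit z=a*y+b [0.049 3.88 ] med z 5.3
```

play_rows(
  rows=[
    [[0, 0, 0], [-0.7, 0, 0.7], 1],
    [[0, 0, 0], [-0.7, 0, 0.7], 1],
    [[0, 0, 0], [-0.7, 0, 0.7], 1],
    [[0, 0, 0], [0, 0, 0], 1],
    [[0, 0, 0], [0, 0, 0], 1],
  ],
)

```text
t: 14.32
tcp_pos: [0.4915, 0.2957, 0.1187]
tool_rot: [0.919, -0.053, 0.391, 0.022]
force: [-0.8, 0.8, 0.7]
finger_gap: 0.0
gripper_force: 0.0
```

play_rows(
  rows=[
    [[0, 0, 0], [-0.7, 0, 0.7], 1],
    [[0, 0, 0], [0, 0, 0], 1],
    [[0, 0, 0], [0, 0, 0], 1],
  ],
)

```text
t: 14.57
tcp_pos: [0.4916, 0.2957, 0.1179]
tool_rot: [0.919, -0.053, 0.391, 0.022]
force: [-1.2, 0.9, 0.9]
finger_gap: 0.001
gripper_force: 0.7
```

```bash
python3 - <<'E'
from h import *
for i in range(2): plan('c',[]);flag('c',0,0,0,0,8,58)
E
```

```text
t 14.57 tip in pin frame [-11.2  48.1   8.4] F [-1.19  0.91  0.89] err [ 41.3   0.  -39.7] x [ 0.693 -0.002  0.721]
pts 112 fit z=a*y+b [0.006 3.324] med z 3.4
t 14.62 tip in pin frame [-11.2  48.1   8.4] F [-0.57 -0.22  1.29] err [ 41.3   0.  -39.7] x [ 0.693 -0.002  0.721]
pts 112 fit z=a*y+b [0.034 2.907] med z 3.9
```

play_rows(
  rows=[
    [[0, 0, 0], [-0.7, 0, 0.7], 1],
    [[0, 0, 0], [0, 0, 0], 1],
    [[0, 0, 0], [0, 0, 0], 1],
  ],
)

```text
t: 14.92
tcp_pos: [0.4918, 0.2957, 0.1173]
tool_rot: [0.918, -0.053, 0.392, 0.022]
force: [-2.2, -0.1, 4.4]
finger_gap: -0.0
gripper_force: 2.4
```

play_rows(
  rows=[
    [[0, 0, 0], [-0.5, 0, 0.5], 1],
    [[0, 0, 0], [0, 0, 0], 1],
    [[0, 0, 0], [0, 0, 0], 1],
  ],
)

```text
t: 15.17
tcp_pos: [0.4919, 0.2957, 0.117]
tool_rot: [0.918, -0.053, 0.392, 0.022]
force: [-2.7, 1.2, 7.9]
finger_gap: -0.001
gripper_force: 3.8
```

play_rows(
  rows=[
    [[0, 0, 0], [4, 0, -4], 1],
    [[0, 0, 0], [10, 0, -10], 1],
    [[0, 0, 0], [14, 0, -14], 1],
    [[0, 0, 0], [14, 0, -14], 1],
    [[0, 0, 0], [14, 0, -14], 1],
    [[0, 0, 0], [0, 0, -20], 1],
    [[0, 0, 0], [-10, 0, -20], 1],
    [[0, 0, 0], [-10, 0, -10], 1],
    [[0, 0, 0], [0, 0, 0], 1],
    [[0, 0, 0], [0, 0, 0], 1],
  ],
)

```text
t: 16.0
tcp_pos: [0.4395, 0.2976, 0.21]
tool_rot: [0.918, -0.051, 0.394, 0.018]
force: [-0.5, -0.5, 0.4]
finger_gap: 0.001
gripper_force: 0.0
```

```bash
python3 - <<'E'
from h import *
plan('c',[]);flag('b',0,0,0,0,-58,-8);flag('c',0,0,0,0,8,58)
p=flag('c',0,0,0,0,8,58)
cv2.imwrite('pics/t8.png',cv2.resize(p[100:300,200:500,::-1],(800,533),interpolation=cv2.INTER_CUBIC))
E
```

```text
t 16.0 tip in pin frame [-63.1  44.1 100.5] F [-0.47 -0.54  0.43] err [ 41.5   0.5 -39.5] x [ 0.689 -0.001  0.725]
pts 84 fit z=a*y+b [0.011 3.241] med z 2.4
pts 114 fit z=a*y+b [-0.013  3.59 ] med z 3.0
pts 112 fit z=a*y+b [0.013 3.149] med z 3.8
```

View pics/t8.png

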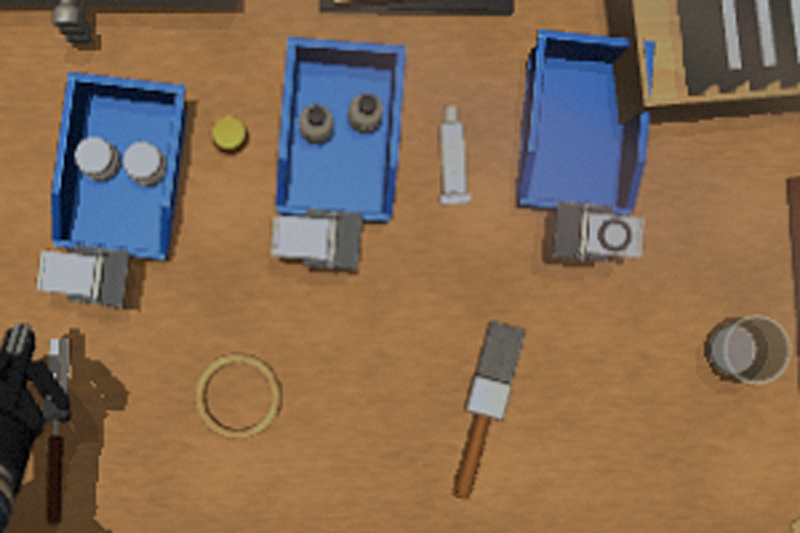

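c now shows plain at (70,272), a is still plain at (305,238), and b shows its ring at (615,235). The two flipped markers measure flat, and the arm is clear at z 0.21.

```bash
python3 -c "
from station import *
print(sign_off())"
```

```text
the job is handed in; nothing more can be done
None
```

The job is handed in: bin_b (empty) now shows the ring and bin_c shows the plain face, both lying flat. bin_a's marker, the paint and the other items looked undisturbed in the last picture, and the arm was clear at about 16 s.

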